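# Hold the curing box lid at its balance point

## Task

Take the small white jar with the yellow cap off the lid of the UV curing box and stand it on the round cork coaster. Then take the lid by its steel bar handle, swing it up gently to its balance point, just past upright, where the yellow pointer at the end of its hinge stands straight up in line with the red mark, and keep hold of the bar there so that a colleague can tighten the lid's stay: finish while still holding it. Do not let the lid drop either way, and leave the other things on the bench alone.

Things in the scene. Friction and masses are not known exactly. Their poses are not given: they have to be found in the camera images.
- cure_box: White open-topped UV curing box fixed to the bench, 120 (own x) x 180 (own y) x 65 mm high; origin under its centre, z up. Own -x side faces roughly to the robot, yaw up to 0.35 rad. Lid hinged along the far (+x) edge. At the hinge's +y end a thin grey post 135 mm high bears a red upright line above the axis; at the -y end is a brass thumbscrew.
- lid (a joint): Hinge angle, rad: 0 closed flat, grows as the front edge swings up and over to the far side, 2.5 end stop behind. Grey lid 124 x 184 x 6 mm, about 0.45 kg, top 71 mm above the bench when closed, lamp block under it. Turns almost freely: let go, it falls shut or backwards. Balances at 1.82, where the 60 mm yellow pointer at its +y hinge end is vertical beside the red line.
- lid_hinge (a point): Point on the lid's hinge axis, midway along it: 66 mm to own +x of the box centre and 68 mm above the bench. The axis runs along the box's y.
- lid_bar (a point): Middle of the lid's round steel bar handle, 10 mm thick, along the box's y, 80 mm clear between its arms. Turns with the lid. Closed: 170 mm before the hinge axis (own -x), 12 mm above it, 80 mm above the bench, 42 mm clear of the lid's edge. At balance: 54 mm beyond the axis, 230 mm above the bench. It can turn between the pads, so the tool may keep pointing down.
- jar: Small closed jar to be moved, white body, yellow cap, 40 mm across, 46 mm high, 60 g, standing on the closed lid; origin at the centre of its underside, z up its axis.
- coaster: Round flat cork coaster fixed on the bench, 96 mm across, 5 mm thick, to the left or the right of the box; origin at the centre of its underside.
- spare_jar: Bystander: green glass jar with black cap, 48 mm across, 50 mm high, on the bench on the side of the box where the coaster is not; origin at the centre of its underside.
- phone: Bystander: opened phone lying flat, 72 x 150 x 8 mm, origin under its centre.
- driver: Bystander: red-handled screwdriver lying on the bench, 160 mm long.
- spool: Bystander: orange spool, 56 mm across, 35 mm high, origin under its centre.
- tray: Bystander: yellow divided parts tray, 100 x 160 x 22 mm, origin under its centre.
- meter: Bystander: red hand multimeter lying flat, 130 x 75 x 35 mm, origin under its centre.
Things that resemble listed ones, but are neither listed nor needed, are in the scene too. Of the things shaped like the coaster, the cork one is meant. There is more than one size of the jar; the job needs the larger.

How it is judged:
By the outcome, as a careful person would: the job done as asked, in the order asked, and still so for the second after the job is handed in, while the arm keeps its last pose, push and grip.
It also fails if it takes over 54 s, if anything falls off the work surface, if the arm or the gripper's body presses on something with over 40 N, if the wrist force passes 120 N, or if a joint passes its speed limit or range.

## Robot

A 6-joint arm with a two-finger parallel gripper is mounted at the origin on the work surface. World frame = base frame: x ahead of the robot, y to its left, z up, the work surface at z = 0. Lengths are in m, angles in degrees, forces in N, time in s.
With the tool pointing down it reaches from about 0.3 to 0.875 m from the base axis. Payload 4.2 kg.
Tool frame: the origin (TCP) lies between the finger pads, 19 mm behind the fingertips; this is the grasp point; z points along the fingers, y is the line along which they close (so a half turn about z gives the same grasp; the last joint's range is limited). The gripper opens to 85 mm and grips with 20 to 120 N. Pads are 22 mm wide; open, the fingers measure 114 mm over their backs; the gripper's body (76 mm by 85 mm) begins 54 mm behind the grasp point. The pads swing forward as they close: fully open they stand 13 mm farther back than shut.
Start: joints at [72.88, 18.312, 89.639, -0, 72.044, -1.146], TCP at [0.158, 0.553, 0.25] pointing down, gripper open.
Joint ranges: [-177.97, 177.97], [-48.28, 115.42], [12.27, 149.76], [-77.06, 257.06], [2.81, 150.46], [-146.56, 146.56]. Speed limits (degrees/s): [147.25, 147.25, 180, 180, 180, 180].

## Interface

Orientations are given as a 3x3 rotation matrix whose columns are the frame's x, y, z axes.
In Python, from workcell import get_state, read_camera, camera_model, sign_off gives the robot as it stands. The module is installed in compiled form; this text tells all that it offers.
- The arm moves only by the shell command python3 -m inch 'ROWS'. ROWS is JSON, one flat list of numbers, 5 for each row, row after row: the closure, from -1 (fully open) to 1 (shut), then the shift along the tool's x, y, z in units of 40 mm (1.0 is 40 mm), then the turn about the tool's z in degrees. In form: [gripper, x, y, z, spin, gripper, x, y, z, spin, ...]. A call has exactly 8 rows; each row shifts and turns the commanded pose from where the row before left it, along the tool's axes as they then stand; what a row does not reach is not made up. A row lasts 1/12 s, in which the tool goes at most 41.7 mm and 7.16 degrees, less where a joint would pass 70% of its speed; a pose out of reach is approached as far as the arm can. A call is refused whole if a number of a shift passes 1 or a number of a turn 7.16, either way. A call with a gripper value outside its range is refused whole. The fingers move at their own pace and stop on an object; the grip force is fixed at half the most. Time passes only in rows, so rows that do not move let the fingers close, or fill a call up. It gives the time, the measured TCP pose, the force, the opening and the grip force at its end, in the units of the state.
- get_state(): the state, without advancing time (a new reading comes with each control period).
- read_camera(name): name is "scene" or "top"; returns (picture, depth): 384x512x3 uint8, red, green, blue; 384x512 float32, m along the optical axis (not along the pixel's ray), 0 where there is no reading.
- camera_model(name): a dict with "fovy" (degrees; the focal length in pixels is half the picture's height over the tangent of half this angle, whatever the lens; pixels are square), "cx", "cy" (the principal point, pixels), "R" (3x3) and "t" (3): a world point X has camera coordinates R X + t. Camera axes: x right, y down, z forward; pixel columns grow to the right and rows downward; lengths in m; the calibration is good to about 2 mm. A picture is of the moment at which its call begins. camera_model takes no time and is no camera call.
- sign_off(): hands the job in; it is judged then, once.
The state is a dict: "time_s": time; "joint_pos": joint angles; "joint_vel": joint speeds; "effort": joint torques, N m; "tcp_pos": TCP position; "ee_rot": TCP orientation; "ft_force": force on the tool from outside, world axes, zero at the start; "wrist_torque": the same for the moment, N m; "width": finger opening in m; "grasp_force": force on a finger pad.
Only numpy, scipy, OpenCV 4.12 (cv2) and the standard library are available. Lean on these libraries where they do the work, as an engineer would, in place of code of your own. Each camera call takes 0.05 s, during which the arm holds its last target. There are 200 camera calls.

## Working session

There is one attempt and no reset: what is moved stays moved. The work goes in short steps, Python scripts to look and compute and a shell command to move; the robot and the scene stay as the last step left them, time stands still between calls to the robot, and variables do not carry over. Pictures are saved under pics/ and viewed, at most 10 in all, crops included, and the job is handed in when it is done.

```bash
mkdir -p pics
cat > h.py <<'E'
import numpy as np, cv2
from workcell import *
def cam(n):
    m=camera_model(n); f=192/np.tan(np.radians(m['fovy'])/2)
    return f,m['cx'],m['cy'],np.array(m['R']),np.array(m['t'])
def ray(n,u,v,z):
    f,cx,cy,R,t=cam(n); C=-R.T@t; d=R.T@np.array([(u-cx)/f,(v-cy)/f,1]); return C+d*(z-C[2])/d[2]
def pts(n,D):
    f,cx,cy,R,t=cam(n); v,u=np.mgrid[:384,:512]
    c=np.stack([(u-cx)/f*D,(v-cy)/f*D,D],-1); return (c-t)@R
def px(n,X):
    f,cx,cy,R,t=cam(n); c=R@np.array(X)+t; return f*c[0]/c[2]+cx,f*c[1]/c[2]+cy
E
python3 - <<'E'
from h import *
for n in("scene","top"):
    p,d=read_camera(n); np.savez(f'{n}0.npz',p=p,d=d)
    cv2.imwrite(f'pics/{n}0.png',cv2.resize(p[...,::-1],(800,600)))
    m=camera_model(n); print(n,m, -np.array(m['R']).T@m['t'], (d==0).mean())
s=get_state();print(s['time_s'],s['tcp_pos'],s['ee_rot'],s['width'])
E
```

```text
scene {'fovy': 52.864031086536194, 'cx': 253.20569329123862, 'cy': 193.3440594682431, 'R': array([[-0.83656208,  0.54779197, -0.0093728 ],
       [ 0.36160355,  0.53921011, -0.76058881],
       [-0.41159053, -0.63966899, -0.64916625]]), 't': array([ 0.44403845, -0.12222407,  1.33443251])} [0.96490217 0.67625886 0.77746817] 0.005274454752604167
top {'fovy': 46.729380772869106, 'cx': 246.6737586377074, 'cy': 191.07010788299536, 'R': array([[ 0.00960412, -0.99986808, -0.01309934],
       [-0.98659687, -0.00734102, -0.16301144],
       [ 0.16289378,  0.01448935, -0.98653721]]), 't': array([-0.0279985 ,  0.53569168,  1.3325153 ])} [ 0.31172219 -0.04336956  1.40153305] 0.0037943522135416665
0.1 [0.15812862 0.55241882 0.24927658] [[-9.61367212e-01  2.75268633e-01 -5.13253451e-04]
 [ 2.75269100e-01  9.61366023e-01 -1.51371008e-03]
 [ 7.67475263e-05 -1.59651405e-03 -9.99998723e-01]] 0.08541889670888564
```

View pics/scene0.png

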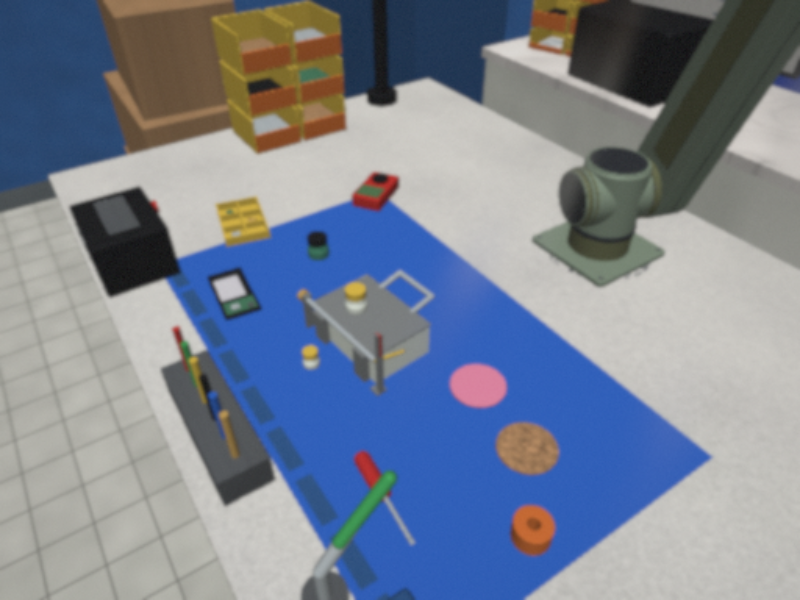

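View pics/top0.png

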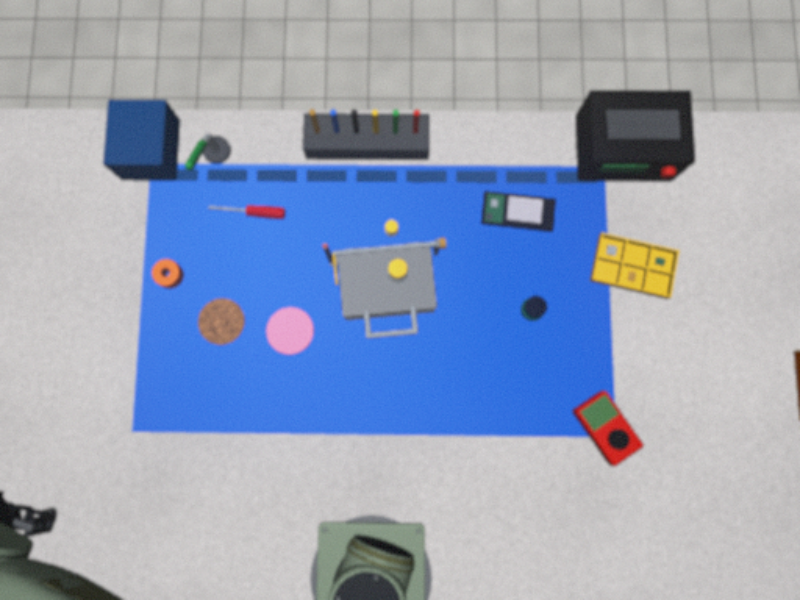

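The scene view (800x600) shows the jar on the lid at (356,297), the small decoy jar at (310,356), the cork coaster at (527,447) and the bar at about (410,285). The top view shows the cap at (398,268), the cork at (221,321), the pink decoy at (290,330), the bar from (367,334) to (416,331) and the post at (328,250).

```bash
cat > m.py <<'E'
from h import *
K=800/512
def tri(a,b):
    A=[];B=[]
    for n,(u,v) in(("top",a),("scene",b)):
        f,cx,cy,R,t=cam(n);C=-R.T@t;d=R.T@np.array([(u-cx)/f,(v-cy)/f,1]);d/=np.linalg.norm(d)
        P=np.eye(3)-np.outer(d,d);A.append(P);B.append(P@C)
    X=np.linalg.solve(A[0]+A[1],B[0]+B[1]); return X.round(4),(np.subtract(px("top",X),a)).round(2)
def blob(p,lo,hi,near,r):
    h=cv2.cvtColor(p,cv2.COLOR_RGB2HSV);m=cv2.inRange(h,np.array(lo),np.array(hi))
    mm=np.zeros_like(m);cv2.circle(mm,near,r,255,-1);m&=mm
    n,l,s,c=cv2.connectedComponentsWithStats(m);i=1+np.argmax(s[1:,4]);return c[i],s[i],l==i
E
python3 - <<'E'
from m import *
T=np.load('top0.npz');S=np.load('scene0.npz')
Y=((20,120,110),(34,255,255));C=((3,60,50),(20,200,230))
for nm,lohi,a,b,r in(("cap",Y,(255,171),(228,187),14),("cork",C,(141,205),(337,286),28)):
    ct,st,mt=blob(T['p'],*lohi,a,r);cs,ss,ms=blob(S['p'],*lohi,b,r)
    print(nm,ct,st,cs,ss,tri(ct,cs))
    for n,D,m in(("top",T['d'],mt),("scene",S['d'],ms)):
        P=pts(n,D)[m];print(n,np.median(P,0),np.percentile(P,2,0),np.percentile(P,98,0))
# box via top depth
P=pts("top",T['d']);v,u=np.mgrid[:384,:512]
roi=(u>195)&(u<295)&(v>145)&(v<225)
m=roi&(abs(P[...,2]-.071)<.006)
r=cv2.minAreaRect(P[m][:,:2].astype(np.float32));print('lid z',np.median(P[m][:,2]),r)
for z in(.08,.071): print('bar ends',ray("top",367/K,334/K,z),ray("top",416/K,331/K,z))
big=[cv2.resize(q,None,fx=s,fy=s,interpolation=cv2.INTER_CUBIC)for q,s in((T['p'][145:225,195:295],4),(S['p'][165:260,185:285],4))]
big=[cv2.copyMakeBorder(b,0,380-b.shape[0],0,0,cv2.BORDER_CONSTANT) for b in big]
cv2.imwrite('pics/crop0.png',np.hstack(big)[...,::-1])
E
```

```text
cap [254.18181818 171.40909091] [249 166  12  12 110] [227.02678571 186.08928571] [221 181  13  11 112] (array([ 0.5843, -0.0462,  0.1103]), array([ 0.03, -0.04]))
top [ 0.58355777 -0.04559854  0.11662703] [ 0.56573853 -0.06035664  0.10971071] [ 0.59984415 -0.03077488  0.12245799]
scene [ 0.58743631 -0.0397944   0.11595147] [ 0.57068419 -0.05845999  0.10781935] [ 0.60144155 -0.02734566  0.11858977]
cork [141.11505922 205.22673435] [128 192  28  28 591] [336.98422713 286.61619348] [318 271  39  32 951] (array([0.4947, 0.3131, 0.0013]), array([ 0.01, -0.01]))
top [0.49451952 0.31166171 0.00479355] [ 0.45360349  0.27073594 -0.0012384 ] [0.53391728 0.35134451 0.01187723]
scene [0.49663824 0.31433184 0.00432299] [0.45454626 0.27266532 0.00159113] [0.53773508 0.3549508  0.00706319]
lid z 0.07076624597147063 ((0.5495489239692688, -0.0331299751996994), (0.18331222236156464, 0.23346486687660217), 7.151094436645508)
bar ends [0.46090958 0.01064384 0.08      ] [ 0.46743931 -0.08305637  0.08      ]
bar ends [0.46192558 0.01101169 0.071     ] [ 0.46849979 -0.08332665  0.071     ]
```

View pics/crop0.png

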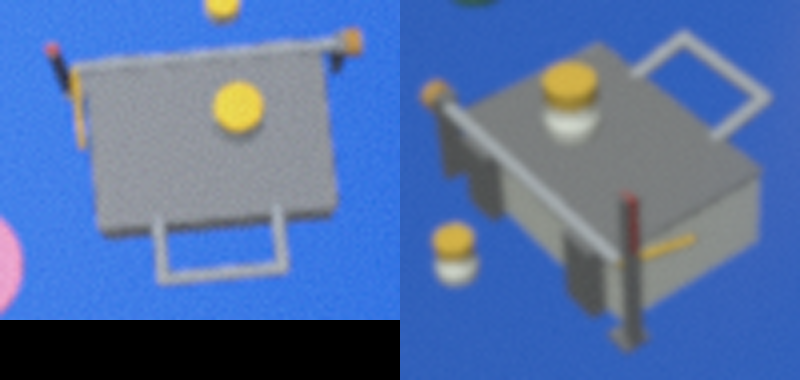

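The crop shows the bar corners at (160,282)/(287,270) in the left half and (770,97)/(683,35) in the right half. The hinge rod ends are at (75,70)/(345,43) and (615,258)/(440,100), and the lid carries only the large jar.

Run:
```python
from m import *
t=lambda x,y:(195+x/4-.375,145+y/4-.375); s=lambda x,y:(185+(x-400)/4-.375,165+y/4-.375)
q={}
for n,a,b in(("bar+",(161,279),(767,98)),("bar-",(285,268),(685,37)),("hinge+",(75,70),(617,260)),("hinge-",(342,44),(443,100)),("posttop",(51,49),(629,193))):
    q[n]=tri(t(*a),s(*b));print(n,q[n])
d=q['bar+'][0]-q['bar-'][0];print('yaw bar',np.degrees(np.arctan2(-d[0],d[1])),np.linalg.norm(d))
d=q['hinge+'][0]-q['hinge-'][0];print('yaw hinge',np.degrees(np.arctan2(-d[0],d[1])),np.linalg.norm(d))
# lid top corners via gray mask plane 0.071
T=np.load('top0.npz');P=pts("top",T['d']);S=np.load('scene0.npz');Q=pts("scene",S['d'])
m=(abs(Q[...,2]-.071)<.004);v,u=np.mgrid[:384,:512];m&=(u>195)&(u<275)&(v>170)&(v<240)
print('scene lid',cv2.minAreaRect(Q[m][:,:2].astype(np.float32)),np.median(Q[m],0))
# lid edges colour in top
h=cv2.cvtColor(T['p'],cv2.COLOR_RGB2HSV);g=((h[...,1]<70)&(u>210)&(u<285)&(v>158)&(v<206)).astype(np.uint8)
g=cv2.morphologyEx(g,cv2.MORPH_CLOSE,np.ones((15,15)));g=cv2.morphologyEx(g,cv2.MORPH_OPEN,np.ones((15,15)))
c=max(cv2.findContours(g,0,1)[0],key=cv2.contourArea);r=cv2.minAreaRect(c);print(r)
B=np.array([ray("top",x,y,.071)[:2] for x,y in cv2.boxPoints(r)]);print(B,B.mean(0))
```

```text
bar+ (array([0.459 , 0.0106, 0.0806]), array([-0.01,  0.01]))
bar- (array([ 0.4677, -0.0816,  0.0796]), array([-0.12,  0.15]))
hinge+ (array([0.6227, 0.0784, 0.0692]), array([ 0.37, -0.49]))
hinge- (array([ 0.6438, -0.1262,  0.0697]), array([ 0.19, -0.3 ]))
posttop (array([0.6212, 0.091 , 0.1371]), array([ 0.05, -0.07]))
yaw bar 5.390473922596982 0.09261495559573518
yaw hinge 5.887987466359086 0.20568573115313565
scene lid ((0.5520040988922119, -0.02345287799835205), (0.17428375780582428, 0.22582514584064484), 5.6927666664123535) [ 0.57491596 -0.00740252  0.07042527]
((245.5, 181.0), (44.0, 63.0), 90.0)
[[ 0.63059207  0.07758556]
 [ 0.63184178 -0.11592888]
 [ 0.49559986 -0.1157232 ]
 [ 0.49411498  0.07463691]] [ 0.56303717 -0.0198574 ]
```

```bash
cat > g.py <<'E'
import sys
from m import *
s=get_state();R=np.array(s['ee_rot']);p=np.array(s['tcp_pos'])
if len(sys.argv)>3: print('units',((R.T@(np.array([float(a) for a in sys.argv[1:4]])-p))/.04).round(2))
print('t',round(s['time_s'],2),'p',p.round(4),'yaw',np.degrees(np.arctan2(R[1,1],R[0,1])).round(2),'w',round(s['width'],4),'g',s['grasp_force'],'f',np.round(s['ft_force'],1),'j',np.round(s['joint_pos'],1))
E
python3 -m inch '[-1,-0.3,-0.24,0,0,-1,-0.6,-0.48,0,0,-1,-0.65,-0.52,0,0,-1,-0.65,-0.52,0,0,-1,-0.65,-0.52,0,0,-1,-0.65,-0.52,0,0,-1,-0.65,-0.52,0,0,-1,-0.65,-0.52,0,0]'
python3 -m inch '[-1,-0.65,-0.52,0,0,-1,-0.65,-0.52,0,0,-1,-0.65,-0.52,0,0,-1,-0.65,-0.52,0,0,-1,-0.65,-0.52,0,0,-1,-0.65,-0.52,0,0,-1,-0.65,-0.52,0,0,-1,-0.65,-0.52,0,0]'
python3 -m inch '[-1,-0.65,-0.52,0,0,-1,-0.65,-0.52,0,0,-1,-0.65,-0.52,0,0,-1,-0.65,-0.52,0,0,-1,-0.65,-0.52,0,0,-1,-0.4,-0.3,0,0,-1,-0.2,-0.15,0,0,-1,0,0,0,0]'
python3 g.py 0.5833 -0.046 0.10
```

```text
time_s: 0.77
tcp_pos: [0.3011, 0.3499, 0.2499]
ee_rot: [[-0.961, 0.275, -0.0], [0.275, 0.961, -0.001], [-0.0, -0.001, -1.0]]
ft_force: [-0.2, 0.4, 1.3]
width: 0.0854
grasp_force: 0.0
time_s: 1.43
tcp_pos: [0.4548, 0.1327, 0.2499]
ee_rot: [[-0.961, 0.276, -0.0], [0.276, 0.961, -0.0], [0.0, -0.0, -1.0]]
ft_force: [0.2, 0.2, 0.4]
width: 0.0854
grasp_force: 0.0
time_s: 2.1
tcp_pos: [0.5695, -0.0265, 0.2494]
ee_rot: [[-0.961, 0.278, -0.001], [0.278, 0.961, -0.0], [0.001, -0.0, -1.0]]
ft_force: [-0.7, -0.0, -0.0]
width: 0.0851
grasp_force: 0.0
units [-0.47 -0.37  3.73]
t 2.1 p [ 0.5695 -0.0265  0.2494] yaw 73.88 w 0.0851 g 0.0 f [-0.7 -0.  -0. ] j [ -3.8  17.9  90.3  -0.   71.8 -77.7]
```

```bash
python3 -m inch '[-1,-0.2,-0.15,0.3,0,-1,-0.2,-0.15,0.5,0,-1,-0.07,-0.07,0.6,0,-1,0,0,0.6,0,-1,0,0,0.5,0,-1,0,0,0.3,0,-1,0,0,0,0,-1,0,0,0,0]'
python3 g.py 0.5833 -0.046 0.10
python3 - <<'E'
from m import *
p,d=read_camera("scene");cv2.imwrite('pics/s1.png',cv2.resize(p[120:270,150:350],(800,600),interpolation=2)[...,::-1])
E
```

```text
time_s: 2.77
tcp_pos: [0.5822, -0.0431, 0.1372]
ee_rot: [[-0.962, 0.274, -0.002], [0.274, 0.962, 0.0], [0.002, -0.0, -1.0]]
ft_force: [1.3, -0.2, 0.4]
width: 0.0853
grasp_force: 0.0
units [-0.05 -0.06  0.93]
t 2.77 p [ 0.5822 -0.0431  0.1372] yaw 74.1 w 0.0853 g 0.0 f [ 1.3 -0.2  0.4] j [ -5.4  24.4  97.7   0.   58.1 -79.5]
```

View pics/s1.png

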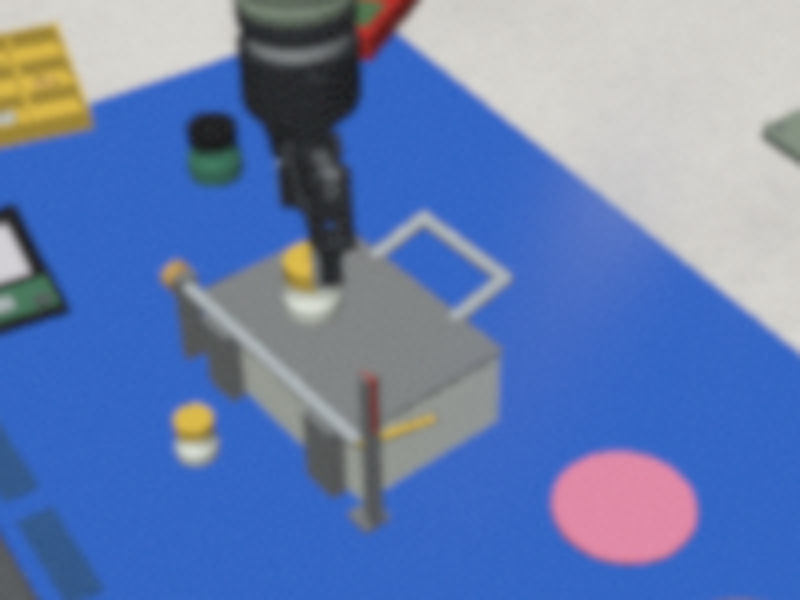

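The near finger (335,240) stands beside the jar (312,285), and the fingers straddle it. Next I descend and grip.

```bash
python3 -m inch '[-1,-0.05,-0.06,0.3,0,-1,0,0,0.3,0,-1,0,0,0.3,0,-1,0,0,0,0,0.3,0,0,0,0,0.6,0,0,0,0,1,0,0,0,0,1,0,0,0,0]'
python3 -m inch '[1,0,0,0,0,1,0,0,0,0,1,0,0,0,0,1,0,0,0,0,1,0,0,0,0,1,0,0,0,0,1,0,0,0,0,1,0,0,0,0]'
python3 g.py 0.4935 0.312 0.2
```

```text
time_s: 3.48
tcp_pos: [0.585, -0.0468, 0.1031]
ee_rot: [[-0.961, 0.275, 0.002], [0.275, 0.961, -0.0], [-0.002, 0.0, -1.0]]
ft_force: [0.2, -1.1, 2.0]
width: 0.039
grasp_force: 2.3
time_s: 4.15
tcp_pos: [0.5852, -0.047, 0.1034]
ee_rot: [[-0.961, 0.275, 0.002], [0.275, 0.961, -0.0], [-0.002, 0.0, -1.0]]
ft_force: [-0.5, -0.1, 5.4]
width: 0.0355
grasp_force: 60.7
units [ 4.67  8.   -2.42]
t 4.15 p [ 0.5852 -0.047   0.1034] yaw 74.03 w 0.0355 g 60.671144225634634 f [-0.5 -0.1  5.4] j [ -5.7  26.6  99.6   0.   53.7 -79.7]
```

```bash
python3 -m inch '[1,0,0,-0.15,0,1,0,0,-0.3,0,1,0,0,-0.45,0,1,0,0,-0.5,0,1,0,0,-0.5,0,1,0.1,0.2,-0.4,0,1,0.2,0.35,-0.2,0,1,0.3,0.5,0,0]'
python3 -m inch '[1,0.35,0.6,0,0,1,0.35,0.6,0,0,1,0.35,0.6,0,0,1,0.35,0.6,0,0,1,0.35,0.6,0,0,1,0.35,0.6,0,0,1,0.35,0.6,0,0,1,0.35,0.6,0,0]'
python3 -m inch '[1,0.35,0.6,0,0,1,0.35,0.6,0,0,1,0.27,0.47,0,0,1,0.2,0.3,0,0,1,0.1,0.15,0,0,1,0,0,0,0,1,0,0,0,0,1,0,0,0,0]'
python3 g.py 0.4935 0.312 0.0385
python3 - <<'E'
from m import *
p,d=read_camera("scene");cv2.imwrite('pics/s2.png',cv2.resize(p[150:350,200:467],(800,600),interpolation=2)[...,::-1])
cv2.imwrite('full.png',p[...,::-1])
E
```

```text
time_s: 4.82
tcp_pos: [0.5744, -0.0005, 0.2046]
ee_rot: [[-0.961, 0.277, 0.005], [0.277, 0.961, -0.001], [-0.005, 0.001, -1.0]]
ft_force: [1.3, -0.3, 0.0]
width: 0.0357
grasp_force: 60.5
time_s: 5.48
tcp_pos: [0.5175, 0.2168, 0.2022]
ee_rot: [[-0.961, 0.275, -0.0], [0.275, 0.961, 0.0], [0.0, 0.0, -1.0]]
ft_force: [1.2, -0.4, 0.3]
width: 0.0357
grasp_force: 60.5
time_s: 6.15
tcp_pos: [0.4929, 0.3099, 0.202]
ee_rot: [[-0.961, 0.276, 0.0], [0.276, 0.961, -0.001], [-0.0, -0.001, -1.0]]
ft_force: [1.0, -0.4, 0.1]
width: 0.0359
grasp_force: 60.6
units [0.   0.06 4.09]
t 6.15 p [0.4929 0.3099 0.202 ] yaw 73.97 w 0.0359 g 60.559560097754 f [ 1.  -0.4  0.1] j [ 31.   20.9  92.9  -0.   66.2 -42.9]
```

View pics/s2.png

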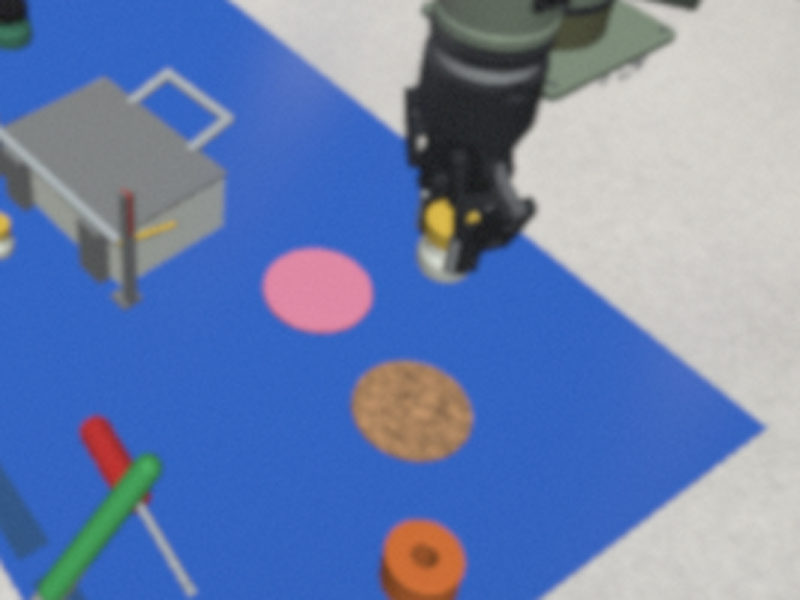

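The jar hangs upright in the grip at (445,250), and the cork lies clear at (413,410). I lower it, slowing near the end.

```bash
python3 -m inch '[1,0,0.03,0.3,0,1,0,0.02,0.6,0,1,0,0,0.7,0,1,0,0,0.7,0,1,0,0,0.7,0,1,0,0,0.5,0,1,0,0,0.25,0,1,0,0,0.1,0]'
python3 -m inch '[1,0,0,0.05,0,1,0,0,0.05,0,1,0,0,0.05,0,1,0,0,0,0,1,0,0,0,0,1,0,0,0,0,1,0,0,0,0,1,0,0,0,0]'
python3 g.py 0.4935 0.312 0.0385
python3 - <<'E'
from m import *
p=cv2.imread('full.png')[...,::-1].copy();print(px("scene",(.4935,.31,.17)))
E
```

```text
time_s: 6.87
tcp_pos: [0.4927, 0.3117, 0.0464]
ee_rot: [[-0.961, 0.276, -0.003], [0.276, 0.961, -0.002], [0.002, -0.002, -1.0]]
ft_force: [-0.3, -0.8, -0.3]
width: 0.0356
grasp_force: 60.6
time_s: 7.53
tcp_pos: [0.4932, 0.3131, 0.0423]
ee_rot: [[-0.961, 0.275, 0.0], [0.275, 0.961, 0.0], [-0.0, 0.0, -1.0]]
ft_force: [0.3, 0.0, -1.8]
width: 0.0357
grasp_force: 60.6
units [-0.01 -0.02  0.09]
t 7.53 p [0.4932 0.3131 0.0423] yaw 74.03 w 0.0357 g 60.57786046760157 f [ 0.3  0.  -1.8] j [ 31.3  30.6 103.4   0.   46.  -42.8]
(np.float64(346.83255458393614), np.float64(237.51593382556229))
```

```bash
python3 -m inch '[1,0,0,0.03,0,1,0,0,0.03,0,1,0,0,0.03,0,1,0,0,0.03,0,1,0,0,0,0,1,0,0,0,0,1,0,0,0,0,1,0,0,0,0]'
python3 g.py 0.4935 0.312 0.0385
```

```text
time_s: 8.2
tcp_pos: [0.4931, 0.313, 0.0375]
ee_rot: [[-0.961, 0.275, 0.0], [0.275, 0.961, 0.0], [-0.0, 0.0, -1.0]]
ft_force: [-1.0, -0.6, 4.0]
width: 0.0354
grasp_force: 61.1
units [-0.02 -0.02 -0.03]
t 8.2 p [0.4931 0.313  0.0375] yaw 74.02 w 0.0354 g 61.06167371850461 f [-1.  -0.6  4. ] j [ 31.3  31.  103.6   0.   45.4 -42.8]
```

```bash
python3 -m inch '[0.2,0,0,0,0,-0.4,0,0,0,0,-1,0,0,0,0,-1,0,0,0,0,-1,0,0,0,0,-1,0,0,-0.2,0,-1,0,0,-0.4,0,-1,0,0,-0.6,0]'
python3 -m inch '[-1,0,0,-0.7,0,-1,0,0,-0.7,0,-1,0,0,-0.7,5,-1,0,0,-0.5,7,-1,0,0,-0.3,7,-1,0,0,0,7,-1,0,0,0,7,-1,0,0,0,7]'
python3 -m inch '[-0.5,0,0,0,7,0,0,0,0,7,0,0,0,0,7,0,0,0,0,7,0,0,0,0,0.4,0,0,0,0,0,0,0,0,0,0,0,0,0,0,0]'
python3 g.py 0.4634 -0.0355 0.18
python3 - <<'E'
from m import *
for n in("top","scene"):
    p,d=read_camera(n)
    a,b,r=(((141,205),(337,286),24))
    c,s,m=blob(p,(20,120,110),(34,255,255),(139,203) if n=="top" else (337,272),26);print(n,c,s); globals()[n]=c;globals()['p'+n]=p
X=tri(top,scene);print('cap now',X)
a=cv2.resize(ptop[165:245,100:200],(400,320),interpolation=2);b=cv2.resize(pscene[230:310,290:390],(400,320),interpolation=2)
cv2.imwrite('pics/c3.png',np.hstack([a,b])[...,::-1])
E
```

```text
time_s: 8.87
tcp_pos: [0.492, 0.3123, 0.0843]
ee_rot: [[-0.961, 0.275, -0.004], [0.275, 0.961, -0.002], [0.003, -0.003, -1.0]]
ft_force: [-0.5, 0.4, -0.5]
width: 0.0854
grasp_force: 0.0
time_s: 9.53
tcp_pos: [0.4932, 0.313, 0.2023]
ee_rot: [[-0.555, 0.832, 0.001], [0.832, 0.555, 0.001], [-0.0, 0.001, -1.0]]
ft_force: [-0.2, 0.6, 0.5]
width: 0.0855
grasp_force: 0.0
time_s: 10.2
tcp_pos: [0.4931, 0.313, 0.2014]
ee_rot: [[-0.1, 0.995, 0.0], [0.995, 0.1, 0.0], [0.0, 0.0, -1.0]]
ft_force: [-0.0, 0.1, 0.1]
width: 0.0429
grasp_force: 0.0
units [-8.59 -1.61  0.53]
t 10.2 p [0.4931 0.313  0.2014] yaw 5.73 w 0.0429 g 0.0 f [-0.   0.1  0.1] j [31.3 21.1 92.8  0.  66.1 25.5]
top [136.82113821 203.86178862] [131 198  13  13 123]
scene [340.26815642 275.60335196] [333 269  16  14 179]
cap now (array([0.4934, 0.3152, 0.0451]), array([ 0.12, -0.11]))
```

View pics/c3.png

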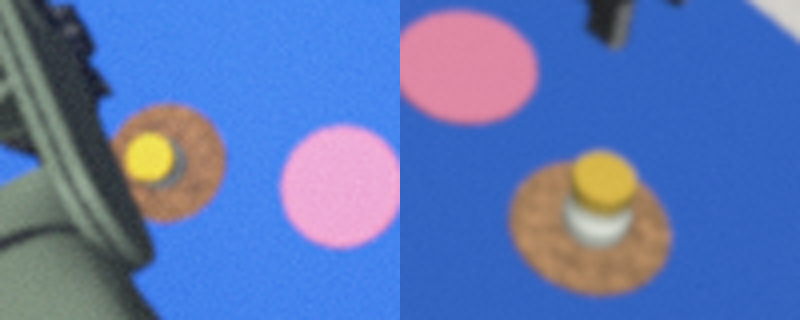

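The jar stands upright on the cork near its centre, with its cap at (150,157) in the left half. Next the bar.

```bash
python3 -m inch '[0,-0.25,-0.05,0,0,0,-0.5,-0.1,0,0,0,-0.65,-0.12,0,0,0,-0.7,-0.13,0,0,0,-0.7,-0.13,0,0,0,-0.7,-0.13,0,0,0,-0.7,-0.13,0,0,0,-0.7,-0.13,0,0]'
python3 -m inch '[0,-0.7,-0.13,0,0,0,-0.7,-0.13,0,0,0,-0.7,-0.13,0,0,0,-0.65,-0.12,0,0,0,-0.5,-0.1,0,0,0,-0.3,-0.06,0,0,0,-0.14,-0.04,0,0,0,0,0,0,0]'
python3 g.py 0.4634 -0.0355 0.08
python3 - <<'E'
from m import *
p,d=read_camera("scene");cv2.imwrite('pics/s4.png',cv2.resize(p[120:240,180:340],(800,600),interpolation=2)[...,::-1])
E
```

```text
time_s: 10.97
tcp_pos: [0.475, 0.1124, 0.2013]
ee_rot: [[-0.099, 0.995, -0.0], [0.995, 0.099, -0.0], [-0.0, -0.0, -1.0]]
ft_force: [0.4, 0.1, -0.2]
width: 0.0428
grasp_force: 0.0
time_s: 11.63
tcp_pos: [0.4614, -0.0365, 0.2012]
ee_rot: [[-0.096, 0.995, -0.0], [0.995, 0.096, -0.0], [-0.0, -0.0, -1.0]]
ft_force: [-0.0, 0.3, -0.8]
width: 0.043
grasp_force: 0.0
units [0.02 0.05 3.03]
t 11.63 p [ 0.4614 -0.0365  0.2012] yaw 5.53 w 0.043 g 0.0 f [-0.   0.3 -0.8] j [ -5.9  10.6 108.   -0.   61.5 -11.5]
```

View pics/s4.png

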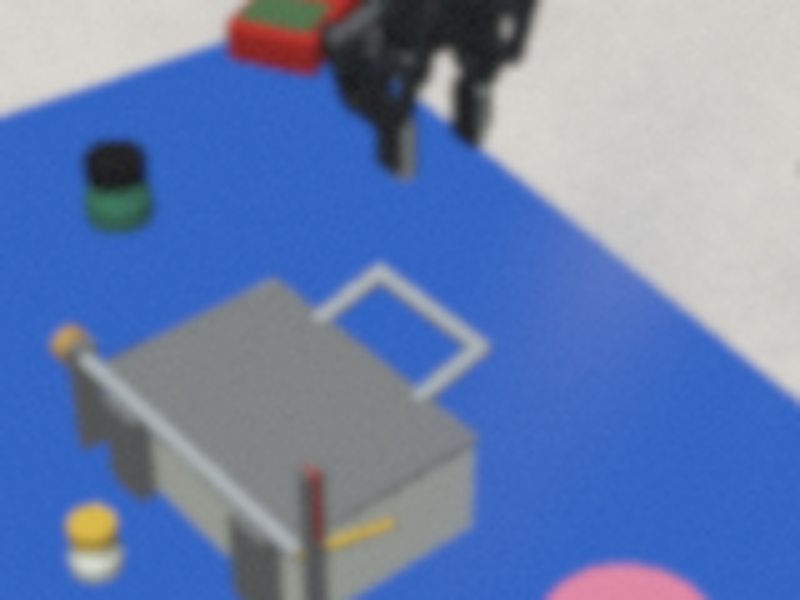

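The fingertips (400,170)/(470,135) are over the bar, which runs (380,270)–(487,348), and the lid is still closed. I descend and grip.

```bash
python3 -m inch '[0,0.02,0.05,0.2,0,0,0,0,0.45,0,0,0,0,0.55,0,0,0,0,0.55,0,0,0,0,0.55,0,0,0,0,0.4,0,0,0,0,0.2,0,0,0,0,0.1,0]'
python3 g.py 0.4634 -0.0355 0.08
```

```text
time_s: 12.35
tcp_pos: [0.4632, -0.0335, 0.0797]
ee_rot: [[-0.099, 0.995, -0.003], [0.995, 0.099, 0.0], [0.001, -0.003, -1.0]]
ft_force: [0.4, 0.5, 0.2]
width: 0.0432
grasp_force: 0.0
units [-0.05 -0.   -0.01]
t 12.35 p [ 0.4632 -0.0335  0.0797] yaw 5.71 w 0.0432 g 0.0 f [0.4 0.5 0.2] j [ -5.6  19.3 117.1   0.   43.7 -11.3]
```

```bash
python3 -m inch '[0.2,0,0,0,0,0.4,0,0,0,0,0.5,0,0,0,0,0.6,0,0,0,0,0.7,0,0,0,0,1,0,0,0,0,1,0,0,0,0,1,0,0,0,0]'
python3 -m inch '[1,0,0,0,0,1,0,0,0,0,1,0,0,0,0,1,0,0,0,0,1,0,0,0,0,1,0,0,0,0,1,0,0,0,0,1,0,0,0,0]'
python3 g.py
python3 - <<'E'
# arc plan: shifts in tool y (=box +x) and z (down), units of 40mm
import numpy as np
r=np.hypot(.170,.012);b=np.arctan2(.012,.170)
x=lambda a:-r*np.cos(a+b);z=lambda a:r*np.sin(a+b)
A=np.r_[0,.03,.07,np.arange(.125,1.76,.0625)]
for i in range(len(A)-1):print(round(A[i+1],3),np.round([(x(A[i+1])-x(A[i]))/.04,-(z(A[i+1])-z(A[i]))/.04],2))
print(x(1.82),z(1.82))
E
```

```text
time_s: 13.02
tcp_pos: [0.463, -0.0345, 0.0819]
ee_rot: [[-0.098, 0.995, -0.001], [0.995, 0.098, -0.0], [-0.0, -0.001, -1.0]]
ft_force: [-2.9, -1.2, 6.6]
width: 0.0076
grasp_force: 58.6
time_s: 13.68
tcp_pos: [0.463, -0.0345, 0.0819]
ee_rot: [[-0.098, 0.995, -0.001], [0.995, 0.098, -0.0], [-0.0, -0.001, -1.0]]
ft_force: [-2.7, -0.1, 6.1]
width: 0.0075
grasp_force: 58.6
t 13.68 p [ 0.463  -0.0345  0.0819] yaw 5.64 w 0.0075 g 58.56290102005005 f [-2.7 -0.1  6.1] j [ -5.7  19.1 117.   -0.   44.  -11.3]
0.03 [ 0.01 -0.13]
0.07 [ 0.02 -0.17]
0.125 [ 0.04 -0.23]
0.188 [ 0.06 -0.26]
0.25 [ 0.08 -0.26]
0.312 [ 0.09 -0.25]
0.375 [ 0.11 -0.24]
0.438 [ 0.12 -0.24]
0.5 [ 0.14 -0.23]
0.562 [ 0.15 -0.22]
0.625 [ 0.16 -0.21]
0.688 [ 0.18 -0.2 ]
0.75 [ 0.19 -0.19]
0.812 [ 0.2  -0.18]
0.875 [ 0.21 -0.16]
0.938 [ 0.22 -0.15]
1.0 [ 0.23 -0.13]
1.062 [ 0.24 -0.12]
1.125 [ 0.24 -0.11]
1.188 [ 0.25 -0.09]
1.25 [ 0.26 -0.07]
1.312 [ 0.26 -0.06]
1.375 [ 0.26 -0.04]
1.438 [ 0.27 -0.03]
1.5 [ 0.27 -0.01]
1.562 [0.27 0.01]
1.625 [0.27 0.02]
1.688 [0.26 0.04]
1.75 [0.26 0.06]
0.05355680224126727 0.1617889641900516
```

```bash
python3 -m inch '[1,0,0.01,-0.07,0,1,0,0.01,-0.1,0,1,0,0.02,-0.13,0,1,0,0.02,-0.15,0,1,0,0.03,-0.15,0,1,0,0.04,-0.15,0,1,0,0.04,-0.15,0,1,0,0.04,-0.15,0]'
cat > a.py <<'E'
from m import *
import sys
s=get_state();p=np.array(s['tcp_pos']);p0=np.array([.463,-.0345,.0819])
ex=np.array([np.cos(np.radians(5.64)),np.sin(np.radians(5.64))]);h=p0[:2]+.17*ex
x=(p[:2]-h)@ex;z=p[2]-(p0[2]-.012);b=np.arctan2(.012,.17)
print('ang',round(np.arctan2(z,-x)-b,3),'r err mm',round((np.hypot(x,z)-np.hypot(.17,.012))*1e3,1),'f',np.round(s['ft_force'],1),'w',s['width'])
a=float(sys.argv[1])+b;r=np.hypot(.17,.012);print('to target units y,z',np.round([(-r*np.cos(a)-x)/.04,-(r*np.sin(a)-z)/.04],2))
E
python3 a.py .5
```

```text
time_s: 14.35
tcp_pos: [0.4708, -0.0337, 0.1235]
ee_rot: [[-0.098, 0.995, -0.004], [0.995, 0.098, -0.0], [0.0, -0.004, -1.0]]
ft_force: [-4.2, -2.1, -1.0]
width: 0.0074
grasp_force: 58.4
ang 0.249 r err mm 0.4 f [-4.2 -2.1 -1. ] w 0.0074200114269989915
to target units y,z [ 0.47 -0.96]
```

```bash
python3 -m inch '[1,0,0.05,-0.12,0,1,0,0.05,-0.12,0,1,0,0.05,-0.12,0,1,0,0.06,-0.12,0,1,0,0.06,-0.12,0,1,0,0.06,-0.12,0,1,0,0.07,-0.12,0,1,0,0.07,-0.12,0]'
python3 -m inch '[1,0,0.07,-0.11,0,1,0,0.08,-0.11,0,1,0,0.08,-0.11,0,1,0,0.08,-0.1,0,1,0,0.09,-0.1,0,1,0,0.09,-0.1,0,1,0,0.09,-0.1,0,1,0,0.1,-0.09,0]'
python3 a.py 1.0
```

```text
time_s: 15.02
tcp_pos: [0.4881, -0.0319, 0.1619]
ee_rot: [[-0.098, 0.995, -0.007], [0.995, 0.098, -0.0], [0.0, -0.007, -1.0]]
ft_force: [-8.7, -3.0, 1.7]
width: 0.0078
grasp_force: 58.5
time_s: 15.68
tcp_pos: [0.5143, -0.0292, 0.1954]
ee_rot: [[-0.098, 0.995, -0.009], [0.995, 0.098, -0.0], [0.001, -0.009, -1.0]]
ft_force: [-13.2, -2.4, 7.5]
width: 0.0079
grasp_force: 58.7
ang 0.744 r err mm 2.1 f [-13.2  -2.4   7.5] w 0.007893353353551512
to target units y,z [ 0.92 -0.6 ]
```

Run:
```python
import numpy as np
P=np.array([[.463,-.0345,.0819],[.4708,-.0337,.1235],[.4881,-.0319,.1619],[.5143,-.0292,.1954]])
x=P[:,:2]@[.99516,.09828];z=P[:,2]
A=np.c_[2*x,2*z,np.ones(4)];c=np.linalg.lstsq(A,x*x+z*z,rcond=None)[0];print(c[:2]-[x[0],z[0]],np.sqrt(c[2]+c[0]**2+c[1]**2))
# fixed radius
from scipy.optimize import least_squares
r=np.hypot(.17,.012);f=least_squares(lambda q:np.hypot(x-q[0],z-q[1])-r,c[:2]);print(f.x-[x[0],z[0]],f.fun)
```

```text
[ 0.17635462 -0.01165793] 0.17673695920142982
[ 0.17039118 -0.00894795] [ 0.00020296 -0.00019464 -0.00018103  0.0001975 ]
```

```bash
sed -i 's/p0\[2\]-.012/p0[2]-.009/; s/h=p0\[:2\]+.17\*ex/h=p0[:2]+.1704*ex/' a.py; python3 a.py 1.0
```

```text
ang 0.73 r err mm 0.2 f [-13.2  -2.4   7.5] w 0.007893353353551512
to target units y,z [ 0.93 -0.68]
```

```bash
python3 -m inch '[1,0,0.08,-0.13,0,1,0,0.09,-0.12,0,1,0,0.1,-0.11,0,1,0,0.11,-0.1,0,1,0,0.12,-0.08,0,1,0,0.12,-0.08,0,1,0,0.12,-0.06,0,1,0,0.13,-0.06,0]'
python3 a.py 1.25
```

```text
time_s: 16.35
tcp_pos: [0.5523, -0.0253, 0.2247]
ee_rot: [[-0.098, 0.995, -0.002], [0.995, 0.098, 0.001], [0.001, -0.002, -1.0]]
ft_force: [-5.9, 1.5, 3.5]
width: 0.0077
grasp_force: 59.1
ang 1.012 r err mm 1.5 f [-5.9  1.5  3.5] w 0.007702092723130477
to target units y,z [ 0.96 -0.33]
```

```bash
python3 -m inch '[1,0,0.11,-0.07,0,1,0,0.11,-0.06,0,1,0,0.12,-0.06,0,1,0,0.12,-0.05,0,1,0,0.12,-0.04,0,1,0,0.12,-0.04,0,1,0,0.12,-0.03,0,1,0,0.12,-0.03,0]'
python3 a.py 1.5
```

```text
time_s: 17.02
tcp_pos: [0.5905, -0.0214, 0.2409]
ee_rot: [[-0.098, 0.995, 0.001], [0.995, 0.098, 0.001], [0.001, 0.001, -1.0]]
ft_force: [-4.6, 3.1, 6.0]
width: 0.0079
grasp_force: 58.7
ang 1.254 r err mm 2.8 f [-4.6  3.1  6. ] w 0.007865114998173856
to target units y,z [ 1.05 -0.06]
```

Run:
```python
import numpy as np
P=np.array([[.463,-.0345,.0819],[.4708,-.0337,.1235],[.4881,-.0319,.1619],[.5143,-.0292,.1954],[.5523,-.0253,.2247],[.5905,-.0214,.2409]])
x=P[:,:2]@[.99516,.09828];z=P[:,2];x-=x[0];z-=z[0]
for s in(0,2):
    X,Z=x[s:],z[s:];A=np.c_[2*X,2*Z,np.ones(len(X))];c=np.linalg.lstsq(A,X*X+Z*Z,rcond=None)[0];r=np.sqrt(c[2]+c[0]**2+c[1]**2);print(c[:2],r,np.hypot(X-c[0],Z-c[1])-r)
a=np.arctan2(z-c[1],c[0]-x);print(np.diff(a))
```

```text
[ 0.17790681 -0.01229038] 0.1783598524734426 [-2.90129011e-05  4.02551569e-05  3.99510559e-05 -8.04187261e-05
  2.39445412e-05  5.24968238e-06]
[ 0.17843546 -0.01297129] 0.17918574461030917 [ 1.89833240e-05 -5.12293223e-05  5.12790158e-05 -1.90496964e-05]
[0.2370351  0.23584384 0.2384066  0.26948674 0.23309077]
```

```bash
python3 -m inch '[1,0,0.13,-0.06,0,1,0,0.13,-0.05,0,1,0,0.13,-0.04,0,1,0,0.14,-0.03,0,1,0,0.14,-0.02,0,1,0,0.14,-0.01,0,1,0,0.13,-0.01,0,1,0,0.14,0,0]'
python3 a.py 1.6
python3 - <<'E'
from m import *
for n in("scene","top"):
    p,d=read_camera(n);np.savez(f'{n}5.npz',p=p,d=d)
    if n=="scene":cv2.imwrite('pics/s5.png',cv2.resize(p[130:250,170:330],(800,600),interpolation=2)[...,::-1])
E
```

```text
time_s: 17.68
tcp_pos: [0.6331, -0.017, 0.2471]
ee_rot: [[-0.098, 0.995, -0.002], [0.995, 0.098, 0.001], [0.002, -0.002, -1.0]]
ft_force: [-2.7, 5.0, -3.9]
width: 0.0074
grasp_force: 58.9
ang 1.504 r err mm 3.8 f [-2.7  5.  -3.9] w 0.007411251366499536
to target units y,z [0.41 0.12]
```

View pics/s5.png

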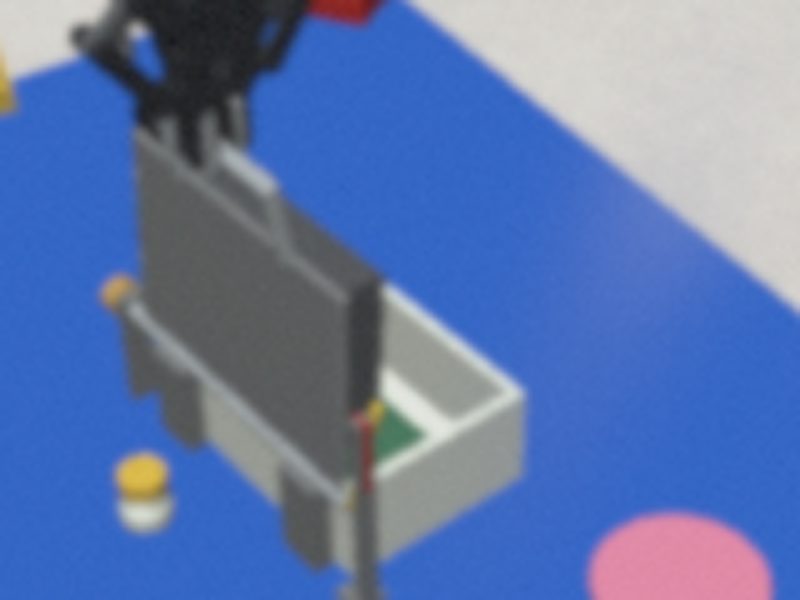

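The lid is nearly upright, with the pointer from (347,495) to its tip (377,410) just short of the post's red line at (367,455).

```bash
cat > ptr.py <<'E'
from m import *
ex=np.array([.9952,.0979,0]);ey=np.array([-.0979,.9952,0])
t=lambda x,y:(195+x/4-.375,145+y/4-.375); s=lambda x,y:(185+(x-400)/4-.375,165+y/4-.375)
H=np.array([.463,-.0355,0])+.17*ex;H[2]=.068
tipc,_=tri(t(82,147),s(692,240)); yo=(tipc-H)@ey
def plane(u,v,yo):
    f,cx,cy,R,tt=cam("scene");C=-R.T@tt;d=R.T@np.array([(u-cx)/f,(v-cy)/f,1]);X=C+d*(((H-C)@ey+yo)/(d@ey));r=X-H;return r@ex,r[2]
def ang(u,v):
    a,z=plane(u,v,yo);return a,z,np.hypot(a,z),1.82+np.arctan2(a,z)
E
python3 - <<'E'
from ptr import *
print('closed tip rel',(tipc-H)@ex,yo,tipc[2]-.068,ang(*s(692,240)),'base closed',ang(*s(617,260)))
print('now tip',ang(170+376/5-.4,130+408/5-.4),'base',ang(170+347/5,130+497/5))
p=np.load('scene5.npz')['p']
print(blob(p,(18,90,90),(36,255,255),(245,212),8)[:2])
# lid plane in top/scene depth: far surface (outer top) fit
d=np.load('scene5.npz')['d'];Q=pts("scene",d)
m=np.zeros((384,512),bool);m[175:210,203:235]=1
R=(Q[m]-H);a=R@ex;z=R[:,2];k=(z>.02)&(z<.12)&(abs(a)<.06);c=np.polyfit(z[k],a[k],1);print('lid slope: angle',np.pi/2+np.arctan(c[0]),c,k.sum())
for P in(Q,): pass
E
```

```text
closed tip rel -0.058248836500000074 0.09923659 -0.016500000000000008 (np.float64(-0.05788982676540384), np.float64(-0.016221587449638586), np.float64(0.06011964689113484), np.float64(-0.02400422229586252)) base closed (np.float64(0.003444053553043013), np.float64(0.004954730665688689), np.float64(0.006034141268295273), np.float64(2.4274325558250758))
now tip (np.float64(-0.017106772218095825), np.float64(0.05660071927289484), np.float64(0.059129375761383315), np.float64(1.5264931387908165)) base (np.float64(0.001784351481506883), np.float64(0.004685803485118767), np.float64(0.005014046720036321), np.float64(2.1838454171779635))
(array([244.6       , 211.93333333]), array([243, 210,   4,   5,  15], dtype=int32))
lid slope: angle 1.4321434500039574 [-0.13954828  0.0077527 ] 866
```

```bash
python3 -m inch '[1,0,0.12,0,0,1,0,0.12,0.01,0,1,0,0.12,0.01,0,1,0,0.12,0.01,0,1,0,0.12,0.02,0,1,0,0.12,0.02,0,1,0,0.12,0.02,0,1,0,0.09,0.03,0]'
python3 -m inch '[1,0,0,0,0,1,0,0,0,0,1,0,0,0,0,1,0,0,0,0,1,0,0,0,0,1,0,0,0,0,1,0,0,0,0,1,0,0,0,0]'
python3 a.py 1.82
python3 - <<'E'
from ptr import *
for n in("scene","top"):
    p,d=read_camera(n);np.savez(f'{n}6.npz',p=p,d=d)
    if n=="scene":
        cv2.imwrite('pics/s6.png',cv2.resize(p[175:250,205:305],(800,600),interpolation=2)[...,::-1]);Q=pts(n,d)
        b=blob(p,(18,90,90),(36,255,255),(243,212),10);print(b[:2])
m=np.zeros((384,512),bool);m[170:215,198:235]=1
R=(Q[m]-H);a=R@ex;z=R[:,2];k=(z>.02)&(z<.12)&(abs(a)<.06);c=np.polyfit(z[k],a[k],1);print('lid slope: angle',np.pi/2+np.arctan(c[0]),c,k.sum())
E
```

```text
time_s: 18.45
tcp_pos: [0.6708, -0.0131, 0.2435]
ee_rot: [[-0.098, 0.995, 0.0], [0.995, 0.098, 0.002], [0.002, 0.0, -1.0]]
ft_force: [-2.9, 5.8, 1.4]
width: 0.0073
grasp_force: 59.5
time_s: 19.12
tcp_pos: [0.6717, -0.013, 0.2438]
ee_rot: [[-0.098, 0.995, 0.004], [0.995, 0.098, 0.002], [0.001, 0.004, -1.0]]
ft_force: [-1.4, 5.9, -1.0]
width: 0.0074
grasp_force: 58.8
ang 1.727 r err mm 5.0 f [-1.4  5.9 -1. ] w 0.007367293071469499
to target units y,z [0.35 0.23]
(array([240.5, 211.5]), array([240, 211,   2,   2,   4], dtype=int32))
lid slope: angle 1.4840929586256308 [-0.08692129  0.01730829] 997
```

View pics/s6.png

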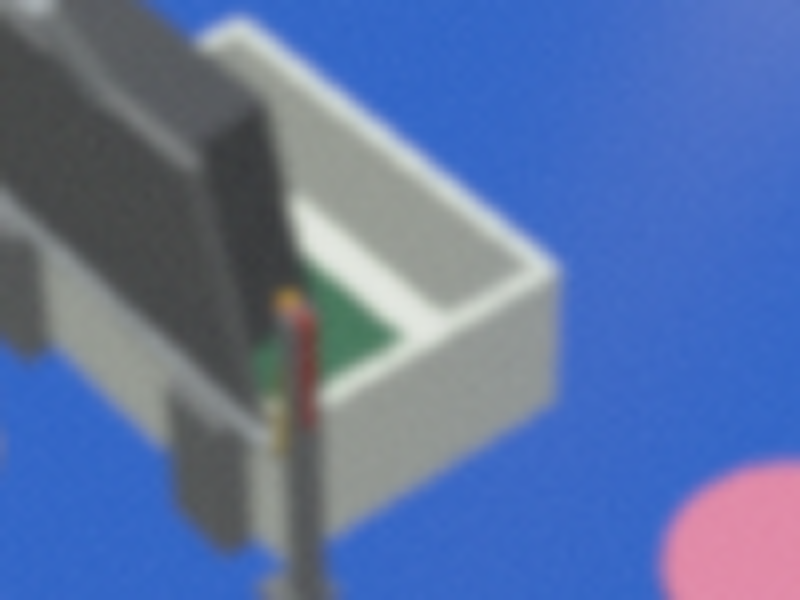

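The pointer's tip shows at (288,297) and its lower edge at (278,430). It runs behind the post almost parallel to it, slightly short of vertical.

Run:
```python
from ptr import *
for q in((288,297),(290,293),(286,299)):print(ang(205+q[0]/8-.44,175+q[1]/8-.44))
for th in(1.6,1.65,1.7,1.75,1.82):
    X=H+yo*ey+.058*(np.sin(th-1.82)*ex+np.cos(th-1.82)*np.array([0,0,1]));u=px("scene",X);print(th,(np.array(u)-[205,175]+.44)*8)
s=get_state();x=(np.array(s['tcp_pos'])-H)@ex;b=np.arctan2(.012,.17);r=np.hypot(.12/10,.17);print('x-based',np.arccos(-x/r)-b,'bar x',x,'target',-r*np.cos(1.82+b))
for k in(5,6):
  for n,a in(("top",.0),):
    z=np.load(f'{n}{k}.npz');Q=pts(n,z['d']);R=Q-H;A=R@ex;Y=R@ey;Z=R[...,2]
    g=(abs(Y)<.088)&(abs(A)<.09)&(Z>.115)&(Z<.135);print(k,'lid edge top-view A percentiles',np.percentile(A[g],[5,50,95]) if g.any() else None,g.sum())
```

```text
(np.float64(-0.0041533428796214494), np.float64(0.06268136238041705), np.float64(0.06281881443437837), np.float64(1.7538355102503222))
(np.float64(-0.004968235659079327), np.float64(0.06386985377858007), np.float64(0.06406279409502325), np.float64(1.7423694592230763))
(np.float64(-0.003369788106196474), np.float64(0.06231112119086263), np.float64(0.06240217380783327), np.float64(1.7659725865436746))
1.6 [310.52692612 299.39127601]
1.65 [303.16523017 302.08617568]
1.7 [295.72716669 305.16440161]
1.75 [288.23293989 308.61940298]
1.82 [277.6858978  314.07436194]
x-based 1.7363046253298757 bar x 0.03984414667277998 target 0.05355680224126727
5 lid edge top-view A percentiles [-0.02840196 -0.00956202 -0.00550885] 123
6 lid edge top-view A percentiles [-0.01733228  0.00209761  0.02150393] 88
```

```bash
python3 -m inch '[1,0,0.04,0.01,0,1,0,0.06,0.01,0,1,0,0.06,0.02,0,1,0,0.06,0.02,0,1,0,0.05,0.02,0,1,0,0.03,0.01,0,1,0,0.02,0,0,1,0,0,0,0]'
python3 -m inch '[1,0,0,0,0,1,0,0,0,0,1,0,0,0,0,1,0,0,0,0,1,0,0,0,0,1,0,0,0,0,1,0,0,0,0,1,0,0,0,0]'
python3 - <<'E'
from ptr import *
s=get_state();x=(np.array(s['tcp_pos'])-H)@ex;b=np.arctan2(.012,.17);r=np.hypot(.012,.17);print('x-based',np.arccos(-x/r)-b,'bar x',x)
I=np.mean([read_camera("scene")[0] for _ in range(6)],0).astype(np.uint8);np.savez('scene7.npz',p=I)
cv2.imwrite('pics/s7.png',cv2.resize(I[190:250,215:295],(800,600),interpolation=2)[...,::-1])
for th in(1.76,1.82,1.88):
  for l in(.06,.02):
    X=H+yo*ey+l*(np.sin(th-1.82)*ex+np.cos(th-1.82)*np.array([0,0,1]));u=px("scene",X);print(th,l,(np.array(u)-[215,190]+.45)*10)
E
```

```text
time_s: 19.88
tcp_pos: [0.6838, -0.0118, 0.2403]
ee_rot: [[-0.098, 0.995, 0.002], [0.995, 0.098, 0.002], [0.002, 0.002, -1.0]]
ft_force: [-1.4, 5.6, 0.2]
width: 0.0073
grasp_force: 59.0
time_s: 20.55
tcp_pos: [0.6838, -0.0118, 0.2404]
ee_rot: [[-0.098, 0.995, 0.002], [0.995, 0.098, 0.002], [0.002, 0.002, -1.0]]
ft_force: [-2.0, 5.5, 0.0]
width: 0.0075
grasp_force: 59.0
x-based 1.8107823885563816 bar x 0.05206324035778739
1.76 0.06 [258.64872529 230.65122609]
1.76 0.02 [255.96982132 350.52003046]
1.82 0.06 [246.93902671 236.75079086]
1.82 0.02 [252.16944921 352.5716649 ]
1.88 0.06 [235.21616811 243.51590311]
1.88 0.02 [248.3738019  354.82864582]
```

View pics/s7.png

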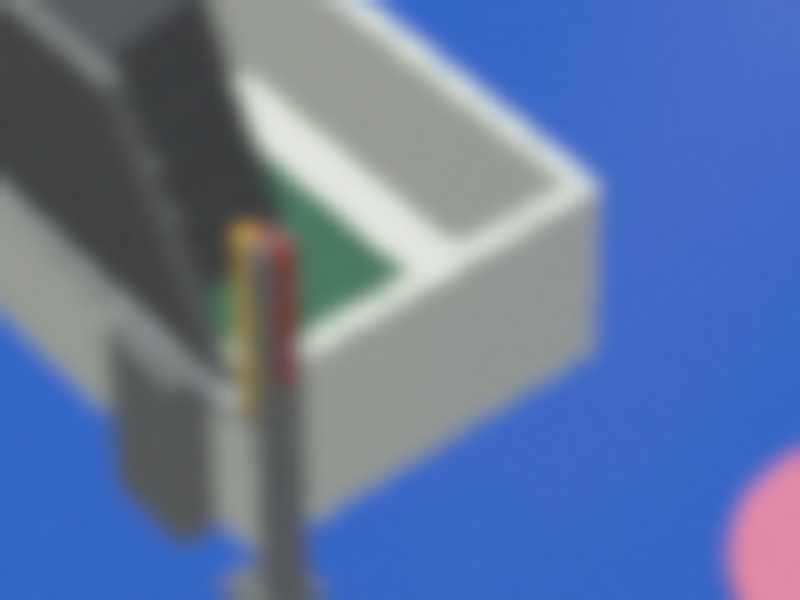

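The yellow pointer, from (240,230) to (252,405), stands beside the post and is almost parallel to the red line, (272,240)–(288,380). I measure both slopes.

Run:
```python
from ptr import *
I=np.load('scene7.npz')['p'].astype(float)
Y=I[...,0]*.5+I[...,1]*.5-I[...,2]; Rd=I[...,0]-(I[...,1]+I[...,2])/2
def line(W,u0,u1,v0,v1):
    v=np.arange(v0,v1);w=np.clip(W[v0:v1,u0:u1]-12,0,None);u=(w*np.arange(u0,u1)).sum(1)/(w.sum(1)+1e-9);k=w.sum(1)>15
    c=np.polyfit(v[k],u[k],1);print(np.c_[v,u.round(2),w.sum(1).round()][k].tolist());return c
print('yellow slope',line(Y,236,241,214,230)); print('red',line(Rd,240,247,216,228))
for th in(1.76,1.82,1.88):
    a=[px("scene",H+yo*ey+l*(np.sin(th-1.82)*ex+np.cos(th-1.82)*np.array([0,0,1]))) for l in(.02,.06)];print(th,(a[1][0]-a[0][0])/(a[1][1]-a[0][1]))
```

```text
[[214.0, 238.74, 114.0], [215.0, 238.63, 76.0], [216.0, 238.63, 67.0], [217.0, 238.66, 64.0], [218.0, 238.68, 63.0], [219.0, 238.71, 62.0], [220.0, 238.78, 68.0], [221.0, 238.84, 75.0], [222.0, 238.88, 78.0], [223.0, 238.98, 68.0], [224.0, 239.07, 53.0], [225.0, 239.1, 54.0], [226.0, 239.13, 60.0], [227.0, 239.19, 58.0], [228.0, 239.34, 46.0], [229.0, 239.49, 34.0]]
yellow slope [5.30744772e-02 2.27172579e+02]
[[216.0, 242.51, 67.0], [217.0, 242.6, 49.0], [218.0, 242.6, 46.0], [219.0, 242.63, 49.0], [220.0, 242.64, 54.0], [221.0, 242.59, 64.0], [222.0, 242.55, 59.0], [223.0, 242.49, 50.0], [224.0, 242.55, 44.0], [225.0, 242.49, 44.0], [226.0, 242.44, 51.0], [227.0, 242.34, 44.0]]
red [-1.76353490e-02  2.46442943e+02]
1.76 -0.02234863344345051
1.82 0.04515958408309001
1.88 0.1182042007665105
```

```bash
python3 -c "
from workcell import *
s=get_state();print(s['time_s'],s['grasp_force'],s['ft_force']);print(sign_off())"
```

```text
20.85 58.96953821182251 [-2.03728329  5.92287399  1.06122024]
the job is handed in; nothing more can be done
None
```

The jar stands on the cork coaster and the gripper still holds the lid's bar at about 1.82 rad, with the yellow pointer measured vertical beside the red line; I handed it in at 20.9 s, and no verdict came back.

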